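# Draw the tapped locating plug out of a drilling jig with the screw puller

## Robot

A 6-joint arm with a two-finger parallel gripper is mounted at the origin on the work surface. World frame = base frame: x ahead of the robot, y to its left, z up, the work surface at z = 0. Lengths are in mm, angles in degrees, forces in N, time in s.
With the tool pointing down it reaches from about 300 to 850 mm from the base axis. Payload 4.2 kg.
Tool frame: the origin (TCP) lies midway between the tips of the shut fingers; the grasp point (between the pads) lies 19 mm behind it; z points along the fingers, x is the direction in which the jaws open and shut, and the axes are right-handed (so a half turn about z gives the same grasp; the last joint's range is limited). The gripper opens to 91 mm and grips with 3 to 60 N. Pads are 32 mm wide; open, the fingers measure 118 mm over their backs; the gripper's body (76 mm by 178 mm) begins 60 mm behind the grasp point.
Start: joints at [-69.557, 18.312, 89.639, -0, 72.044, -1.146], TCP at [211.574, -534.677, 213.976] pointing down, gripper open.
Joint ranges: [-177.97, 177.97], [-48.28, 115.42], [12.27, 149.76], [-77.06, 257.06], [2.81, 150.46], [-146.56, 146.56]. Speed limits (degrees/s): [147.25, 147.25, 180, 180, 180, 180].

## Interface

Orientations are given as [roll, pitch, yaw] about the fixed x, y, z axes, in that order (R = Rz(yaw) Ry(pitch) Rx(roll)).
In Python, from workcell import monitor, vision, job, models gives the robot as it stands.
- The arm moves only by the shell command python3 -m creep 'ROWS' [FORCE]. ROWS is text: rows parted by semicolons, each of 7 numbers parted by spaces: the shift along the world's x, y, z in cm, then the turn, a rotation vector about the world's x, y, z in rad, then the gripper's target within -1 to 1 (shut at 1, half-way at 0, fully open at -1). In form: tx ty tz ax ay az hand; .... A call has 1 to 12 rows; each row shifts and turns the pose as measured when the row begins; what a row does not reach is not made up. A row lasts 1/12 s, in which the tool goes at most 41.7 mm and 7.16 degrees, less where a joint would pass 70% of its speed; a pose out of reach is approached as far as the arm can. A call is refused whole if a number of a shift passes 4.17 or a number of a turn 0.125, either way. A call with a gripper value outside its range is refused whole. The fingers move at their own pace and stop on an object; FORCE is the grip in N (left out, the last holds). Time passes only in rows, so rows that do not move let the fingers close. It gives the time, the measured TCP pose, the force and the opening at its end, in the units of the state.
- monitor.state(): the state, without advancing time (a new reading comes with each control period).
- vision.grab_frame(name): name is "side" or "top"; returns a dict with "img" (400x640x3 uint8, red, green, blue), "mtx" (3x3 intrinsics, pixels), "view" (4x4, takes a point from world to camera coordinates). Camera axes: x right, y down, z forward; pixel columns grow to the right and rows downward; lengths in mm; the calibration is good to about 2 mm. A picture is of the moment at which its call begins. There is no depth.
- job.job_done(): hands the job in, once; it reports no verdict.
Trained networks look in the newest picture that a camera, given by its name, has taken for a name from the list of things; names that differ only in an ending like _2 or _b are one class to them, and where a whole thing is asked for, a point or a joint stands for the part that bears it (a point fixed in the world has none). Each returns a list of dicts, best first, with "confidence" (0 to 1); they miss things now and then, are a little off and sometimes report something else, mostly with a low value. They report only what shows in the picture. A call takes as long as a camera call. They do not tell look-alikes from the thing itself.
- models.search_frame(camera, query): "rect" ([left, top, right, bottom] in pixels, round what is visible of it).
- models.mark_of(camera, query): "at" ([column, row] in pixels: a listed point, or the origin of a listed thing).
The state is a dict: "time_s": time; "qpos": joint angles; "qvel": joint speeds; "effort": joint torques, N m; "ee_pos": TCP position; "ee_rot": TCP orientation; "force": force on the tool from outside, world axes, zero at the start; "torque": the same for the moment, N m; "gripper_width": finger opening in mm.
Only numpy, scipy, OpenCV 4.12 (cv2) and the standard library are available. Lean on these libraries where they do the work, as an engineer would, in place of code of your own. Each camera call takes 0.05 s, during which the arm holds its last target.

## Task

The drilling jig is being changed over: take the square-handled puller from the tool block, screw its threaded end clockwise into the tapped plug in the jig, turning it in lightly by feel until its shoulder is fully seated on the plug, and never forcing or over-tightening it. Then draw the plug straight up out of its socket and stand it upright in the plywood tray with the puller still screwed in, setting it down before you let go. Leave the drift and the other things on the bench where they are.

Things in the scene. Friction and masses are not known exactly. Their poses are not given: they have to be found in the camera images.
- puller_grip (a point): The puller, loose (about 0.2 kg), upright in one hole of the tool block. This point is the centre of its pale wooden handle: 28 mm square, 60 mm tall, flats parallel to this frame's x and y, z up. Below the handle: a round steel collar (32 mm across, from 30 to 36 mm below this point), then a steel rod whose tip is 60 mm below this point.
- puller_shoulder (a point): The puller's shoulder: centre of the collar's underside, 36 mm below puller_grip on the axis, axes the same. The rod below is 15.6 mm thick and 24 mm long, with a right-hand two-start thread (23.7 mm across, lead 18 mm a turn; clockwise from above goes in) from 0.5 to 11.5 mm below the shoulder, then a smooth chamfered pilot nose. A push of about 5 N starts it.
- plug_face (a point): The steel plug (loose, about 0.25 kg): centre of its flange's top face, at the mouth of its tapped hole; z up, x and y parallel to the flange's sides. Flange 54 mm square, 8 mm thick, resting on the receiver block; under it a shank 40 mm square, 26 mm long. The hole is 28 mm deep, 17.7 mm wide between its thread crests, thread from 0.5 to 14.5 mm below the face.
- plug_foot (a point): Centre of the flat bottom of the plug's shank, 34 mm below plug_face, axes the same; the plug stands on it. Where the threads start is not marked: pushed straight down, the puller stops thread on thread with its shoulder 3 to 12 mm above the plug's face, and then needs 60 to 240 degrees of turning, sinking 18 mm a turn, until the shoulder lies on the face and it sinks no more.
- socket (a point): Centre of the mouth of the jig's square socket, in the top of the aluminium receiver block (90 mm square, top 60 mm above the bench), 26 mm above plug_foot while the plug is home; z up. The socket is 30 mm deep, 0.75 mm wider than the shank on each side; it stops the plug from turning. Two spring plungers in its walls grip the shank: it slides at a pull of some 8 to 20 N.
- jig: The drilling jig, fixed: dark base board 230 x 160 x 15 mm with the receiver block on it; origin under the socket's axis at bench height, x towards the clamp, z up. A wooden neck blank and a steel toggle clamp, nowhere over 80 mm high, lie 55 to 180 mm to the +x side of the axis.
- tool_block: The wooden tool block, fixed: 180 mm (its x) by 70 mm, 38 mm high, origin at the centre of its underside. Two drilled holes 27 mm wide, 30 mm deep, lie 47.5 mm to either side along x: the puller stands in one, the drift in the other, collars on the block's top.
- tray: The plywood parts tray, fixed, empty: 170 mm (its x) by 140 mm outside, walls 6 mm thick and 25 mm high, floor 6 mm thick; origin at the centre of its underside, z up.
- drift_grip (a point): Bystander: the drift, a plain rod with a round turned handle (30 mm thick, 48 mm tall), loose in the other hole of the tool block; this point is on its axis, 54 mm above the rod's tip, 24 mm below the handle's top.
- roll_center (a point): Bystander: centre of an upright roll of sanding paper, 50 mm across, 55 mm high, on the bench.
- bottle_center (a point): Bystander: centre of a white glue bottle, 52 mm across, 120 mm high, on the bench.
- offcut_center (a point): Bystander: centre of a dark wooden offcut, 45 x 110 x 22 mm, flat on the bench.
Mind the look-alikes: they are no part of the job. Leave any turquoise look-alike of the tray alone. What is shaped like the part that bears puller_grip but yellow is not meant.

How it is judged (in metres and radians):
On the way, in this order (a step that is already met when the one before it is completed fails the run):
1. the puller is screwed home in the plug (shoulder within 1.5 mm of its face, in line) while the plug is still down in its socket (z of puller_shoulder in the frame of plug_face below 0.0015 m and horizontal distance between puller_shoulder and plug_face below 0.004 m and angle between the z axis of puller_shoulder and the z axis of plug_face, either way round below 0.08 rad and z of plug_foot in the frame of socket below -0.023 m), for 0.2 s.
2. the plug is drawn straight up on the seated puller (gap under 1.6 mm): foot over 4 mm above the socket's mouth, within 15 mm of its axis, upright (z of plug_foot in the frame of socket above 0.004 m and horizontal distance between plug_foot and socket below 0.015 m and angle between plug_foot's own z axis and vertical below 0.15 rad and z of puller_shoulder in the frame of plug_face below 0.0016 m), for 0.05 s.
At the end, for the whole second after the job is handed in: The plug stands upright (within 0.1 rad) on the tray's floor, inside its walls (foot less than 4 mm above the floor), with the puller still screwed in (shoulder within 3 mm of the plug's face, in line), both let go and at rest (x of plug_foot in the frame of tray between -0.079 and 0.079 m and y of plug_foot in the frame of tray between -0.064 and 0.064 m and z of plug_foot in the frame of tray below 0.01 m and angle between plug_foot's own z axis and vertical below 0.1 rad and z of puller_shoulder in the frame of plug_face below 0.003 m and horizontal distance between puller_shoulder and plug_face below 0.004 m and linear speed of each of plug, puller below 0.02 m/s); the robot touches nothing.
It fails at once if the puller is forced into the plug (more than 28 N between them before it is within 2 mm of home) or over-tightened (more than 70 N at any time) (contact force between puller and plug above 70 N or (contact force between puller and plug above 28 N and z of puller_shoulder in the frame of plug_face above 0.002 m)).
It fails at once if the plug is pried or jammed in the socket: more than 70 N between plug and jig (contact force between plug and jig above 70 N).
It fails at once if the plug is drawn up (by 2 mm) before the puller is screwed home (z of plug_foot in the frame of socket above -0.024 m and z of puller_shoulder in the frame of plug_face above 0.0022 m).
It fails at once if the plug is let go in the air (z of plug_foot in the frame of socket above 0.002 m and contact force between the fingers and puller below 0.2 N and z of plug_foot in the frame of tray above 0.012 m).
It fails at once if the drift, the roll, the bottle or the offcut is moved by more than 25 mm (distance of any of drift_grip, roll_center, bottle_center, offcut_center from where it was at the start of the episode above 0.025 m).
It also fails if it takes over 64 s, if anything falls off the work surface, if the arm or the gripper's body presses on something with over 40 N, if the wrist force passes 120 N, or if a joint passes its speed limit or range.

## Working session

There is one attempt and no reset: what is moved stays moved. The work goes in short steps, Python scripts to look and compute and a shell command to move; the robot and the scene stay as the last step left them, time stands still between calls to the robot, and variables do not carry over. Pictures are saved under pics/ and viewed, and the job is handed in when it is done.

```bash
ls; mkdir -p pics
python3 - <<'E'
from workcell import monitor, vision, models
import cv2
print(monitor.state())
for c in("side","top"):
    f=vision.grab_frame(c); cv2.imwrite(f"pics/{c}0.png",f["img"][:,:,::-1]); print(c,f["mtx"].round(1).tolist(),f["view"].round(3).tolist())
    for q in ["puller_grip","plug_face","socket","tray","tool_block","drift_grip","jig"]:
        print(q,[( [round(float(x)) for x in d["at"]],round(float(d["confidence"]),2)) for d in models.mark_of(c,q)][:4])
E
```

```text
pics
{'time_s': 0.0, 'qpos': array([-6.95562317e+01,  1.83535796e+01,  8.97072458e+01, -2.64445401e-03,
        7.20431420e+01, -1.14583682e+00]), 'qvel': array([ 0.00528366,  0.0429516 , -0.06331204, -0.08431243, -0.0621067 ,
        0.02978172]), 'effort': array([-1.67573235e-04, -4.12453651e+01, -2.31974888e+01,  7.27161602e-02,
        4.54621157e-02, -1.93795590e-04]), 'ee_pos': array([ 211.38513185, -534.1892771 ,  213.0951569 ]), 'ee_rot': array([ 1.79999565e+02,  1.03996851e-01, -6.84095777e+01]), 'force': array([-0.39746723,  0.41178906,  0.79484665]), 'torque': array([-0.0413787 , -0.02195889,  0.03360868]), 'gripper_width': 91.71984734605152}
side [[481.0, 0.0, 317.9], [0.0, 481.0, 199.3], [0.0, 0.0, 1.0]] [[-0.93, -0.368, 0.015, 451.273], [-0.3, 0.734, -0.609, 166.261], [0.213, -0.571, -0.793, 1252.696], [0.0, 0.0, 0.0, 1.0]]
puller_grip [([224, 311], 0.69), ([248, 276], 0.58)]
plug_face [([298, 174], 0.68), ([247, 276], 0.38)]
socket [([296, 175], 0.93)]
tray [([349, 136], 0.77), ([432, 141], 0.65)]
tool_block [([264, 298], 0.56)]
drift_grip [([288, 294], 0.6), ([296, 174], 0.3)]
jig [([294, 193], 0.66)]
top [[441.2, 0.0, 320.4], [0.0, 441.2, 199.4], [0.0, 0.0, 1.0]] [[-0.029, -1.0, 0.003, 19.151], [-0.975, 0.028, -0.22, 493.037], [0.22, -0.009, -0.975, 1248.63], [0.0, 0.0, 0.0, 1.0]]
puller_grip [([217, 186], 0.6), ([190, 182], 0.48)]
plug_face [([325, 175], 0.82)]
socket [([328, 176], 0.63)]
tray [([445, 280], 0.95), ([416, 197], 0.6)]
tool_block [([222, 201], 0.98)]
drift_grip [([217, 217], 0.58)]
jig [([327, 180], 0.6)]
```

View pics/side0.png

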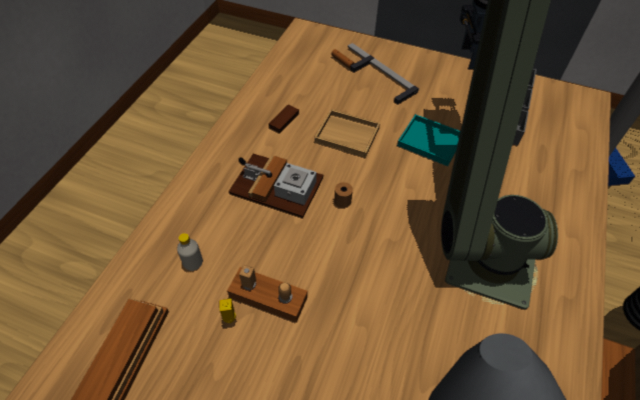

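View pics/top0.png

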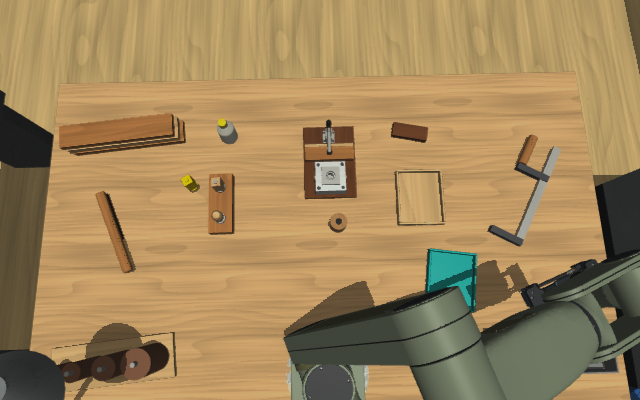

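The side picture shows the puller at about (247,278), the drift at (286,292) and the yellow look-alike at (227,311). The plug is at (296,178) and the plywood tray at (348,134). In the top picture they are at about (217,185), (219,216), (190,183), (329,176) and (419,197). I'll triangulate from these and check them on enlarged crops.

```bash
cat > h.py <<'E'
import numpy as np, cv2
from workcell import vision, models, monitor
def P(f): return f["mtx"]@f["view"][:3]
def tri(fs,ft,a,b):
    X=cv2.triangulatePoints(P(fs),P(ft),np.array(a,float).reshape(2,1),np.array(b,float).reshape(2,1)); X=(X[:3]/X[3]).ravel(); return X
def proj(f,X):
    p=P(f)@np.append(X,1); return p[:2]/p[2]
def atz(f,uv,z):
    M=P(f); A=np.c_[M[:,0],M[:,1],-np.array([uv[0],uv[1],1.])]; s=np.linalg.solve(A,-(M[:,2]*z+M[:,3])); return s[:2]
def crop(f,u0,v0,u1,v1,k,name):
    c=cv2.resize(f["img"][v0:v1,u0:u1,::-1],None,fx=k,fy=k,interpolation=cv2.INTER_CUBIC); return c
E
python3 - <<'E'
from h import *
fs=vision.grab_frame("side"); 
ds={q:models.mark_of("side",q) for q in ["puller_grip","plug_face","socket","tray","tool_block","drift_grip","jig","plug_foot","puller_shoulder"]}
ft=vision.grab_frame("top"); dt={q:models.mark_of("top",q) for q in ds}
for q in ds:
  for a in ds[q][:2]:
    for b in dt[q][:2]:
      X=tri(fs,ft,a["at"],b["at"]); e=np.linalg.norm(proj(fs,X)-a["at"])
      print(q,np.round(a["at"],1),np.round(b["at"],1),X.round(1),round(e,2))
cv2.imwrite("pics/c1.png",crop(fs,215,250,315,325,7,""))
cv2.imwrite("pics/c2.png",crop(ft,175,165,255,240,7,""))
cv2.imwrite("pics/c3.png",crop(fs,225,105,385,215,5,""))
cv2.imwrite("pics/c4.png",crop(ft,295,115,455,235,5,""))
E
```

```text
puller_grip [226.3 310. ] [188.5 179.1] [560.  394.3  59.6] 1.93
puller_grip [226.3 310. ] [218.7 185.1] [596.9 341.2 -91.4] 3.72
puller_grip [246.5 278. ] [188.5 179.1] [518.9 357.2 181.8] 4.7
puller_grip [246.5 278. ] [218.7 185.1] [546.6 304.9  61.8] 0.94
plug_face [294.4 175.4] [330.1 175. ] [564.9 -25.5  71.2] 0.6
plug_face [294.4 175.4] [215.3 186. ] [448.2 233.2 406.9] 0.8
tray [347.6 133.6] [418.1 198.6] [ 499.5 -294.4   11.2] 0.53
tray [347.6 133.6] [448.6 279.1] [ 466.8 -593.7 -388.7] 35.08
tray [431.9 144.5] [418.1 198.6] [ 351.5 -216.8  231.3] 50.37
tray [431.9 144.5] [448.6 279.1] [ 248.  -371.    -9.1] 1.45
tool_block [263.7 298.2] [223.1 201.1] [510.3 306.4 -12.3] 0.51
drift_grip [288.4 293.1] [216.  217.2] [441.7 307.7  71.2] 1.42
jig [296.  194.2] [331.6 179.6] [570.4 -33.4 -22.1] 1.05
jig [266.7 296.9] [331.6 179.6] [ 779.   -70.9 -906.4] 6.73
plug_foot [294.4 183.9] [327.9 176.4] [566.  -20.   41.4] 0.34
plug_foot [294.4 183.9] [418.3 199.4] [ 698.9 -435.6 -539. ] 14.64
puller_shoulder [248.4 285.3] [188.8 186.6] [509.3 362.5 160.8] 2.4
puller_shoulder [248.4 285.3] [222.7 185.2] [552.3 301.8  18.4] 0.82
puller_shoulder [227.2 316.4] [188.8 186.6] [550.8 400.2  38.1] 1.0
puller_shoulder [227.2 316.4] [222.7 185.2] [ 606.3  338.5 -142.8] 2.58
```

View pics/c1.png

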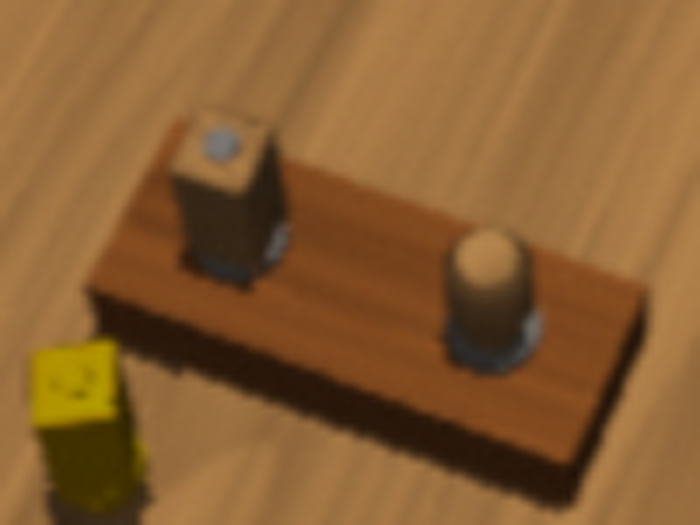

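View pics/c2.png

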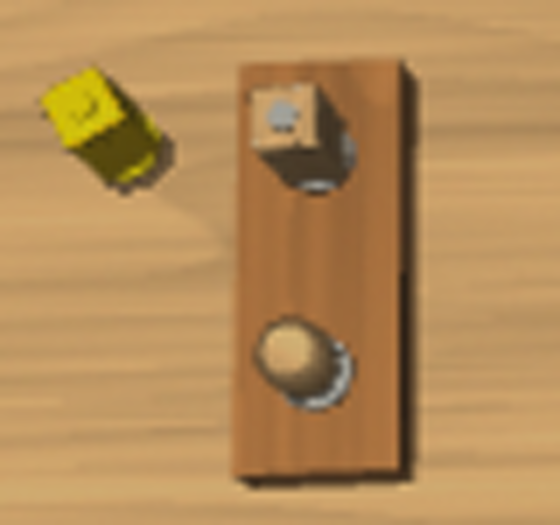

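View pics/c3.png

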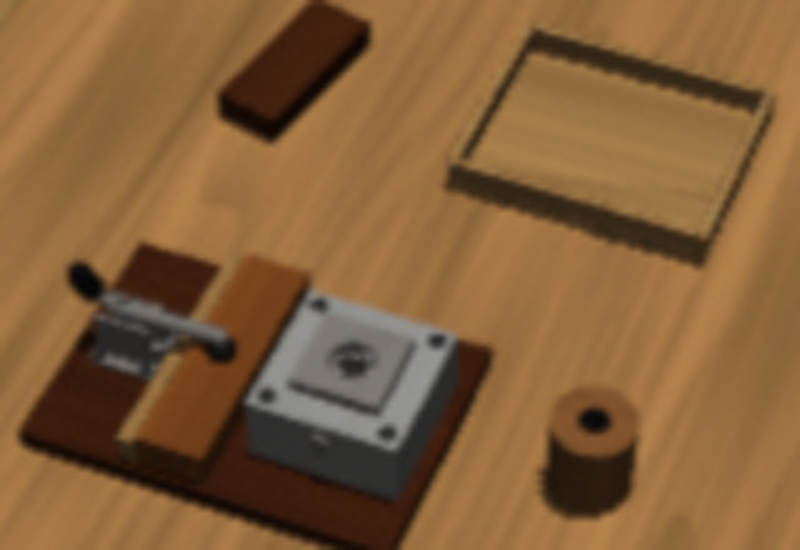

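View pics/c4.png

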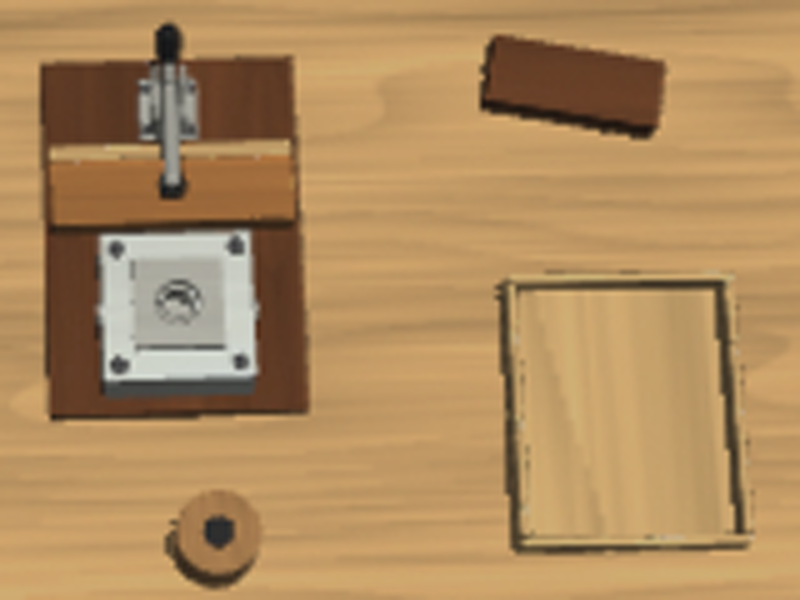

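Run:
```python
from h import *
fs=vision.grab_frame("side");ft=vision.grab_frame("top")
c1=lambda x,y:((x+.5)/7-.5+215,(y+.5)/7-.5+250)
c2=lambda x,y:((x+.5)/7-.5+175,(y+.5)/7-.5+165)
c3=lambda x,y:((x+.5)/5-.5+225,(y+.5)/5-.5+105)
c4=lambda x,y:((x+.5)/5-.5+295,(y+.5)/5-.5+115)
def t(n,a,b,z):
  X=tri(fs,ft,a,b); print(n,X.round(1),"s@z",atz(fs,a,z).round(1),"t@z",atz(ft,b,z).round(1))
t("pullertop",c1(222,145),c2(283,116),104)
t("drifttop",c1(488,258),c2(290,348),112)
t("plug",c3(353,360),c4(179,300),68)
def poly(n,f,c,pts,z):
  W=np.array([atz(f,c(*p),z) for p in pts]); print(n,W.round(1).tolist(),"ctr",W.mean(0).round(1),"ang",[np.degrees(np.arctan2(*(W[(i+1)%4]-W[i])[::-1])).round(1) for i in range(4)],"len",[np.linalg.norm(W[(i+1)%4]-W[i]).round(1) for i in range(4)])
poly("block t",ft,c2,[(238,63),(403,61),(399,473),(235,477)],38)
poly("block s",fs,c1,[(183,118),(647,290),(575,462),(90,288)],38)
poly("recv t",ft,c4,[(100,234),(250,232),(257,377),(104,382)],60)
poly("recv s",fs,c3,[(307,288),(458,338),(398,450),(247,403)],60)
poly("flange t",ft,c4,[(133,258),(222,256),(226,345),(136,347)],68)
poly("flange s",fs,c3,[(325,314),(412,342),(380,405),(290,377)],68)
poly("pt t",ft,c2,[(250,88),(316,86),(320,145),(254,152)],104)
poly("pt s",fs,c1,[(193,108),(272,122),(243,192),(175,178)],104)
poly("tray t",ft,c4,[(503,282),(735,272),(750,545),(517,550)],25)
poly("tray s",fs,c3,[(533,30),(772,95),(704,245),(448,165)],25)
```

```text
pullertop [544.4 305.7 103.9] s@z [544.1 305.8] t@z [544.6 305.8]
drifttop [450.1 304.   89.4] s@z [444.1 314.3] t@z [446.2 298.8]
plug [565.2 -26.9  65.6] s@z [564. -25.] t@z [565.  -26.7]
block t [[587.2, 341.4], [586.1, 270.0], [406.0, 269.0], [406.2, 337.8]] ctr [496.3 304.5] ang [np.float64(-90.9), np.float64(-179.7), np.float64(89.8), np.float64(1.1)] len [np.float64(71.4), np.float64(180.1), np.float64(68.8), np.float64(181.0)]
block s [[584.7, 270.9], [406.9, 271.3], [405.2, 338.2], [583.8, 341.9]] ctr [495.1 305.5] ang [np.float64(179.9), np.float64(91.5), np.float64(1.2), np.float64(-89.3)] len [np.float64(177.8), np.float64(66.9), np.float64(178.6), np.float64(71.1)]
recv t [[609.7, 19.0], [608.5, -71.1], [518.7, -71.5], [518.2, 19.0]] ctr [563.8 -26.2] ang [np.float64(-90.8), np.float64(-179.7), np.float64(90.3), np.float64(-0.0)] len [np.float64(90.1), np.float64(89.8), np.float64(90.6), np.float64(91.5)]
recv s [[612.4, -70.7], [518.6, -68.5], [519.1, 18.3], [608.6, 19.4]] ctr [564.7 -25.4] ang [np.float64(178.6), np.float64(89.7), np.float64(0.7), np.float64(-87.6)] le
[... 866 characters left out ...]
52.9, 322.5]] ctr [543.7 307.5] ang [np.float64(-169.2), np.float64(95.9), np.float64(9.2), np.float64(-75.8)] len [np.float64(27.1), np.float64(27.1), np.float64(23.2), np.float64(26.4)]
tray t [[583.1, -227.6], [585.5, -370.7], [415.6, -364.5], [416.5, -224.9]] ctr [ 500.2 -296.9] ang [np.float64(-89.0), np.float64(177.9), np.float64(89.6), np.float64(-0.9)] len [np.float64(143.2), np.float64(170.0), np.float64(139.6), np.float64(166.6)]
tray s [[581.7, -360.1], [419.9, -361.5], [419.5, -221.5], [587.1, -225.2]] ctr [ 502.1 -292.1] ang [np.float64(-179.5), np.float64(90.2), np.float64(-1.3), np.float64(-92.3)] len [np.float64(161.8), np.float64(140.0), np.float64(167.6), np.float64(135.0)]
```

Both cameras agree. The puller axis is at about (544, 305) with its handle yawed about 4°, the plug is at (564.5, -26), and the tray centre is at (500.5, -295). I'll approach with yaw +94°, so joint 6 keeps its full clockwise range for the screwing.

```bash
python3 -m creep '1.39 3.5 0 0 0 0.118 -1;1.39 3.5 0 0 0 0.118 -1;1.39 3.5 0 0 0 0.118 -1;1.39 3.5 0 0 0 0.118 -1;1.39 3.5 0 0 0 0.118 -1;1.39 3.5 0 0 0 0.118 -1;1.39 3.5 0 0 0 0.118 -1;1.39 3.5 0 0 0 0.118 -1;1.39 3.5 0 0 0 0.118 -1;1.39 3.5 0 0 0 0.118 -1;1.39 3.5 0 0 0 0.118 -1;1.39 3.5 0 0 0 0.118 -1' 20
```

```text
time_s: 2.9
ee_pos: [379.6, -103.6, 214.2]
ee_rot: [179.8, -0.6, 15.8]
force: [0.1, -0.5, 0.9]
gripper_width: 91.4
```

```bash
python3 -m creep '1.4 3.45 0 0 0 0.117 -1;1.4 3.45 0 0 0 0.117 -1;1.4 3.45 0 0 0 0.117 -1;1.4 3.45 0 0 0 0.117 -1;1.4 3.45 0 0 0 0.117 -1;1.4 3.45 0 0 0 0.117 -1;1.4 3.45 0 0 0 0.117 -1;1.4 3.45 0 0 0 0.117 -1;1.4 3.45 0 0 0 0.117 -1;1.4 3.45 0 0 0 0.117 -1;1.4 3.45 0 0 0 0.117 -1;0 0 0 0 0 0 -1'
python3 - <<'E'
from h import *
f=vision.grab_frame("top");g=vision.grab_frame("side")
a=cv2.resize(f["img"][120:250,130:290,::-1],None,fx=5,fy=5,interpolation=cv2.INTER_CUBIC)[:600]
cv2.imwrite("pics/t2.png",a)
cv2.imwrite("pics/s2.png",crop(g,180,180,340,330,4,""))
print(monitor.state()["ee_pos"],monitor.state()["ee_rot"],monitor.state()["qpos"].round(1))
E
```

```text
time_s: 3.9
ee_pos: [538.8, 304.5, 215.9]
ee_rot: [179.3, -1.0, 94.1]
force: [-0.9, -0.0, 1.0]
gripper_width: 91.1
[536.73163923 299.57479252 216.0474059 ] [179.46940546  -0.75741515  93.73054449] [ 27.8  21.4  84.6   0.5  73.1 -66. ]
```

View pics/s2.png

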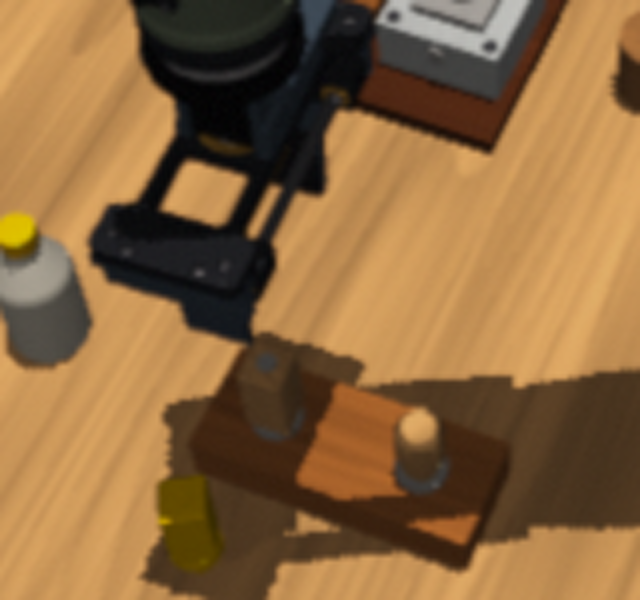

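```bash
cat >> h.py <<'E'
from scipy.spatial.transform import Rotation as R
def to(x,y,z,yaw):
    s=monitor.state(); c=R.from_euler("xyz",s["ee_rot"],degrees=True); t=R.from_euler("xyz",[180,0,yaw],degrees=True)
    print("t",round(s["time_s"],2),"pos",s["ee_pos"].round(1),"rot",s["ee_rot"].round(2),"q6",s["qpos"][5].round(1),"F",s["force"].round(1),"w",round(s["gripper_width"],1))
    print("d cm",((np.array([x,y,z])-s["ee_pos"])/10).round(3),"rv",(t*c.inv()).as_rotvec().round(4))
E
python3 -c "
from h import *
to(544,305.3,59,95)"
```

```text
t 4.0 pos [536.7 299.6 216. ] rot [179.47  -0.76  93.73] q6 -66.0 F [ 0.9  0.7 -0.4] w 91.3
d cm [  0.727   0.573 -15.705] rv [-0.0139  0.0082  0.0222]
```

```bash
python3 -m creep '0.4 0.3 0 -0.007 0.004 0.011 -1;0.3 0.25 0 -0.007 0.004 0.011 -1;0 0 0 0 0 0 -1'; python3 -c "
from h import *
to(544,305.3,59,95)"
```

```text
time_s: 4.25
ee_pos: [543.3, 302.4, 216.5]
ee_rot: [-179.9, 0.2, 94.9]
force: [-0.8, 0.9, 0.8]
gripper_width: 91.1
t 4.25 pos [543.3 302.4 216.5] rot [-1.7991e+02  1.7000e-01  9.4860e+01] q6 -66.7 F [-0.8  0.9  0.8] w 91.1
d cm [  0.074   0.293 -15.745] rv [ 0.003  -0.0013  0.0024]
```

```bash
python3 -m creep '0.1 0.2 -2 0 0 0 -1;0 0.1 -2.5 0 0 0 -1;0 0 -2.5 0 0 0 -1;0 0 -2.5 0 0 0 -1;0 0 -2 0 0 0 -1;0 0 0 0 0 0 -1'; python3 -c "
from h import *
to(544,305.3,59,95)
f=vision.grab_frame('top');g=vision.grab_frame('side')
cv2.imwrite('pics/t3.png',crop(f,150,120,280,250,4,''))
cv2.imwrite('pics/s3.png',crop(g,190,210,320,330,5,''))
to(544,305.3,59,95)"
```

```text
time_s: 4.75
ee_pos: [546.0, 299.9, 102.7]
ee_rot: [179.6, 0.0, 94.4]
force: [-0.7, -0.5, -0.0]
gripper_width: 91.2
t 4.75 pos [546.  299.9 102.7] rot [1.7961e+02 4.0000e-02 9.4350e+01] q6 -66.4 F [-0.7 -0.5 -0. ] w 91.2
d cm [-0.201  0.538 -4.371] rv [0.0001 0.0069 0.0113]
t 4.85 pos [548.3 301.3 106.5] rot [ 1.7925e+02 -1.2000e-01  9.4370e+01] q6 -66.4 F [0.9 0.3 1. ] w 91.1
d cm [-0.428  0.398 -4.753] rv [-0.0031  0.0129  0.0111]
```

View pics/s3.png

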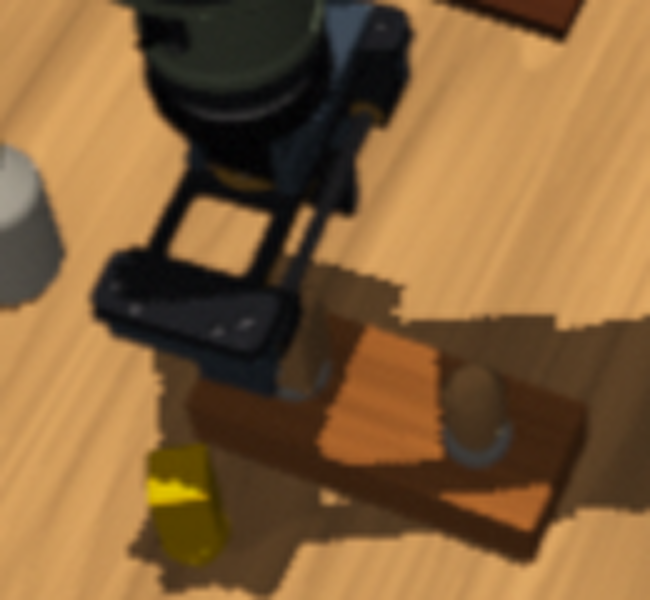

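View pics/t3.png

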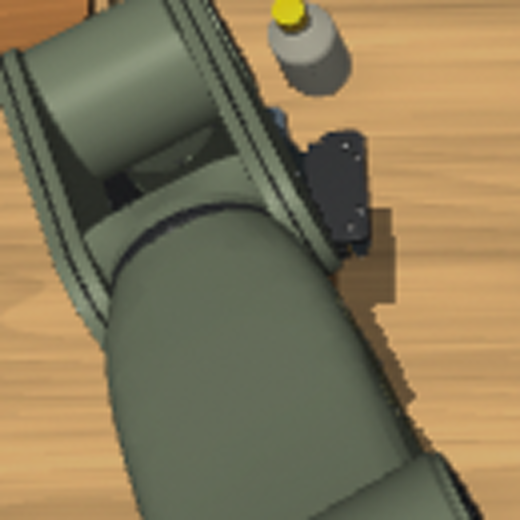

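```bash
for i in 1 2 3; do python3 -m creep '0 0 0 0 0 0 -1'; python3 -c "
from h import *
s=monitor.state();print(s['qpos'].round(2),s['qvel'].round(1),s['ee_pos'].round(1))"; done
```

```text
time_s: 4.93
ee_pos: [549.3, 301.4, 108.3]
ee_rot: [179.1, -0.2, 94.3]
force: [0.5, -0.2, -0.8]
gripper_width: 91.0
[ 27.8   26.98  91.96  -0.22  60.17 -66.41] [-0.6 -0.7 -0.5 -0.1  0.7  0. ] [549.3 301.4 108.3]
time_s: 5.02
ee_pos: [550.1, 301.5, 109.9]
ee_rot: [179.0, -0.2, 94.3]
force: [-1.0, -0.0, 0.4]
gripper_width: 90.8
[ 27.78  26.88  91.86  -0.22  60.22 -66.41] [-0.2 -1.2 -1.6  0.1  0.3  0. ] [550.1 301.5 109.9]
time_s: 5.1
ee_pos: [551.1, 301.8, 111.7]
ee_rot: [178.8, -0.3, 94.3]
force: [0.1, -0.0, -0.4]
gripper_width: 91.4
[ 27.76  26.78  91.74  -0.22  60.25 -66.41] [-0.1 -1.  -1.1  0.   0.5  0.1] [551.1 301.8 111.7]
```

```bash
python3 -m creep '-0.4 0.15 -1.5 0.006 0.004 0.005 -1;-0.4 0.15 -1.5 0.006 0.006 0.005 -1;-0.2 0.05 -1 0.003 0.003 0 -1'; python3 -c "
from h import *
to(544,305.3,59,95)";python3 -m creep '-0.1 0 -0.17 0 0 0 -1'; python3 -c "
from h import *
to(544,305.3,59,95)"
```

```text
time_s: 5.35
ee_pos: [545.4, 307.6, 78.2]
ee_rot: [178.7, -1.6, 94.9]
force: [0.2, 0.1, 0.1]
gripper_width: 91.3
t 5.35 pos [545.4 307.6  78.2] rot [178.67  -1.61  94.87] q6 -67.6 F [0.2 0.1 0.1] w 91.3
d cm [-0.14  -0.235 -1.915] rv [-0.0299  0.0208  0.0027]
time_s: 5.43
ee_pos: [543.8, 307.3, 75.6]
ee_rot: [178.7, -1.6, 94.9]
force: [-0.6, -0.6, -0.5]
gripper_width: 91.3
t 5.43 pos [543.8 307.3  75.6] rot [178.75  -1.58  94.86] q6 -67.6 F [-0.6 -0.6 -0.5] w 91.3
d cm [ 0.023 -0.205 -1.664] rv [-0.0293  0.0194  0.0028]
```

```bash
python3 -m creep '0 -0.1 -0.8 -0.015 0.01 0.001 -1;0 -0.1 -0.8 -0.012 0.008 0.001 -1;0 0 -0.1 0 0 0 -1'; python3 -c "
from h import *
to(544,305.3,59,95)"
```

```text
time_s: 5.68
ee_pos: [544.8, 305.6, 59.2]
ee_rot: [179.8, -0.0, 95.0]
force: [0.4, -0.3, -0.2]
gripper_width: 91.4
t 5.68 pos [544.8 305.6  59.2] rot [ 1.7983e+02 -4.0000e-02  9.4960e+01] q6 -66.7 F [ 0.4 -0.3 -0.2] w 91.4
d cm [-0.079 -0.03  -0.019] rv [-0.0009  0.003   0.0007]
```

```bash
python3 -m creep '-0.12 0 -0.12 0 0.003 0 1;-0.05 0 -0.1 0 0 0 1;-0.05 0 -0.1 0 0 0 1' 40; python3 -c "
from h import *
to(544,305.3,59,95)"
```

```text
time_s: 5.93
ee_pos: [543.3, 306.2, 55.6]
ee_rot: [180.0, -0.0, 95.0]
force: [0.2, -0.9, -0.2]
gripper_width: 73.8
t 5.93 pos [543.3 306.2  55.6] rot [ 1.7999e+02 -4.0000e-02  9.4980e+01] q6 -66.7 F [ 0.2 -0.9 -0.2] w 73.8
d cm [ 0.068 -0.089  0.336] rv [-0.0008  0.0002  0.0004]
```

```bash
python3 -m creep '0.05 -0.08 0.25 0 0 0 1;0 0 0.05 0 0 0 1;0 0 0 0 0 0 1' 40; python3 -c "
from h import *
to(544,305.3,59,95)"
```

```text
time_s: 6.18
ee_pos: [543.9, 305.3, 59.3]
ee_rot: [180.0, -0.1, 95.0]
force: [-0.1, -0.2, 0.8]
gripper_width: 54.3
t 6.18 pos [543.9 305.3  59.3] rot [ 1.7996e+02 -5.0000e-02  9.4980e+01] q6 -66.8 F [-0.1 -0.2  0.8] w 54.3
d cm [ 0.011 -0.004 -0.026] rv [-0.001   0.0006  0.0004]
```

```bash
python3 -m creep '0 0 0 0 0 0 1;0 0 0 0 0 0 1;0 0 0 0 0 0 1' 40; python3 -c "
from h import *
to(544,305.3,59,95)"
```

```text
time_s: 6.43
ee_pos: [544.3, 305.4, 60.1]
ee_rot: [179.9, -0.1, 95.0]
force: [-0.2, 0.5, -0.2]
gripper_width: 34.1
t 6.43 pos [544.3 305.4  60.1] rot [ 1.7989e+02 -8.0000e-02  9.4970e+01] q6 -66.8 F [-0.2  0.5 -0.2] w 34.1
d cm [-0.025 -0.008 -0.107] rv [-0.0016  0.0019  0.0006]
```

```bash
python3 -m creep '0 0 -0.05 0 0 0 1;0 0 -0.05 0 0 0 1;0 0 -0.05 0 0 0 1;0 0 -0.05 0 0 0 1' 40; python3 -c "
from h import *
to(544,305.3,59,95)
print(monitor.state()['torque'].round(2))"
```

```text
time_s: 6.77
ee_pos: [544.4, 305.6, 59.8]
ee_rot: [179.8, -0.1, 95.0]
force: [-1.8, 0.6, 5.0]
gripper_width: 27.8
t 6.77 pos [544.4 305.6  59.8] rot [ 1.7983e+02 -1.2000e-01  9.4980e+01] q6 -66.8 F [-1.8  0.6  5. ] w 27.8
d cm [-0.036 -0.027 -0.081] rv [-0.0023  0.0028  0.0004]
[-0.08  0.19  0.01]
```

```bash
python3 -m creep '0 0 1 0 0 0 1;0 0 1 0 0 0 1;0 0 1.5 0 0 0 1;0 0 2 0 0 0 1;0 0 2 0 0 0 1;0 0 1.5 0 0 0 1;0 0 0 0 0 0 1' 40; python3 -c "
from h import *
to(564.5,-26,150,139)
print(monitor.state()['torque'].round(2))"
```

```text
time_s: 7.35
ee_pos: [542.1, 304.2, 152.4]
ee_rot: [-179.8, 0.0, 95.0]
force: [0.8, -0.3, -1.6]
gripper_width: 27.7
t 7.35 pos [542.1 304.2 152.4] rot [-1.798e+02  4.000e-02  9.496e+01] q6 -66.8 F [ 0.8 -0.3 -1.6] w 27.7
d cm [  2.243 -33.022  -0.236] rv [ 0.0023 -0.0028  0.7687]
[ 0.12 -0.17 -0.  ]
```

```bash
python3 -m creep '0.2 -2.7 0 0 0 0.061 1;0.2 -2.7 0 0 0 0.061 1;0.2 -2.7 0 0 0 0.061 1;0.2 -2.7 0 0 0 0.061 1;0.2 -2.7 0 0 0 0.061 1;0.2 -2.7 0 0 0 0.061 1;0.2 -2.7 0 0 0 0.061 1;0.2 -2.7 0 0 0 0.061 1;0.2 -2.7 0 0 0 0.061 1;0.2 -2.7 0 0 0 0.061 1;0.2 -2.7 0 0 0 0.061 1;0 0 0 0 0 0 1' 40; python3 -m creep '0 0 0 0 0 0 1'; python3 -c "
from h import *
to(564.5,-26,150,137)"
```

```text
time_s: 8.35
ee_pos: [558.9, -4.2, 145.4]
ee_rot: [-179.3, -0.3, 135.7]
force: [-0.2, -0.1, -2.9]
gripper_width: 28.0
time_s: 8.43
ee_pos: [558.3, -5.2, 144.6]
ee_rot: [-179.3, -0.4, 135.5]
force: [0.5, 0.8, -2.0]
gripper_width: 28.3
t 8.43 pos [558.3  -5.2 144.6] rot [-179.28   -0.42  135.54] q6 -137.0 F [ 0.5  0.8 -2. ] w 28.3
d cm [ 0.616 -2.076  0.542] rv [ 0.004  -0.014   0.0254]
```

```bash
python3 -m creep '0.3 -1 0 0.002 -0.007 0.01 1;0.3 -1 0 0.002 -0.006 0.01 1;0 0 0 0 0 0 1' ; python3 -m creep '0 0 0 0 0 0 1'; python3 -c "
from h import *
to(564.5,-26,145,137)
fs=vision.grab_frame('side');A=models.mark_of('side','puller_grip'),models.mark_of('side','puller_shoulder')
ft=vision.grab_frame('top');B=models.mark_of('top','puller_grip'),models.mark_of('top','puller_shoulder')
for n,a,b in zip(('grip','sh'),A,B):
  print(n,[(d['at'],d['confidence']) for d in a[:3]],[(d['at'],d['confidence']) for d in b[:3]])
cv2.imwrite('pics/s5.png',crop(fs,240,110,360,230,5,''))
cv2.imwrite('pics/t5.png',crop(ft,270,110,400,230,5,''))
to(564.5,-26,145,137)
"
```

```text
time_s: 8.68
ee_pos: [563.3, -24.2, 142.8]
ee_rot: [-179.9, -0.2, 136.7]
force: [0.1, 0.2, -2.6]
gripper_width: 27.9
time_s: 8.77
ee_pos: [562.9, -23.5, 142.4]
ee_rot: [-179.9, -0.3, 136.6]
force: [0.2, 0.5, -2.1]
gripper_width: 28.0
t 8.77 pos [562.9 -23.5 142.4] rot [-179.89   -0.28  136.63] q6 -140.3 F [ 0.2  0.5 -2.1] w 28.0
d cm [ 0.155 -0.254  0.264] rv [-0.002  -0.005   0.0064]
grip [([227.4, 310.0], 0.79), ([295.9, 156.1], 0.42)] [([190.6, 181.6], 0.43)]
sh [([229.5, 317.1], 0.8), ([296.4, 166.7], 0.62)] [([221.0, 200.6], 0.59), ([407.4, 130.7], 0.56), ([188.9, 183.2], 0.47)]
t 9.07 pos [563.3 -23.6 142.8] rot [-179.9    -0.22  136.71] q6 -140.4 F [ 0.6 -0.1 -2.1] w 27.9
d cm [ 0.121 -0.236  0.218] rv [-0.0014 -0.0039  0.0051]
```

View pics/s5.png

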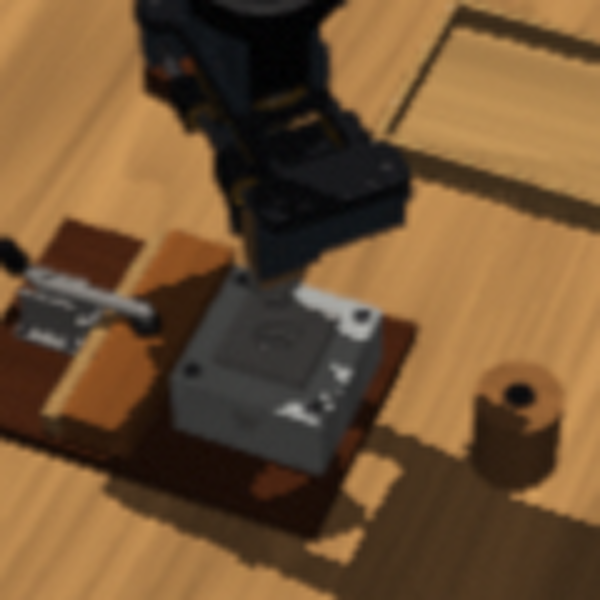

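View pics/t5.png

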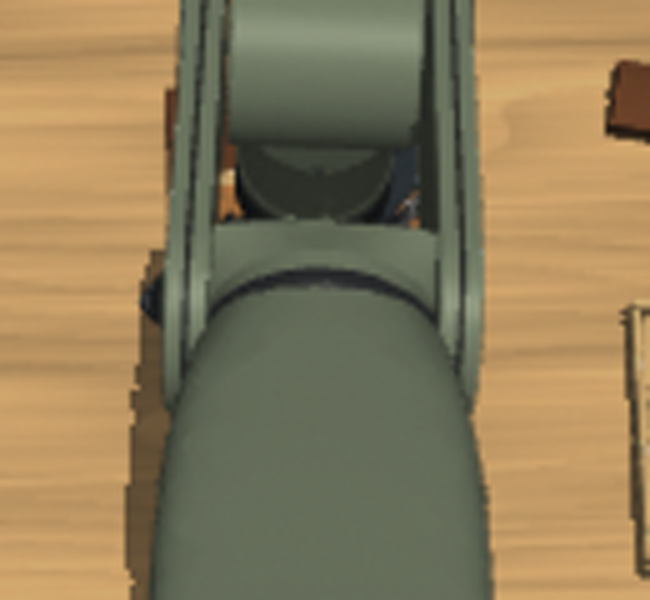

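```bash
python3 -m creep '0.12 -0.24 -0.8 -0.001 -0.004 0 1;0 0 -0.8 0 0 0 1;0 0 -0.5 0 0 0 1;0 0 0 0 0 0 1'; python3 -c "
from h import *
to(564.6,-26,113,136.5)"
```

```text
time_s: 9.4
ee_pos: [564.4, -25.4, 119.8]
ee_rot: [180.0, 0.0, 136.8]
force: [-0.2, -0.2, -3.0]
gripper_width: 27.7
t 9.4 pos [564.4 -25.4 119.8] rot [1.7995e+02 2.0000e-02 1.3676e+02] q6 -140.5 F [-0.2 -0.2 -3. ] w 27.7
d cm [ 0.015 -0.063 -0.682] rv [-0.0004  0.0008 -0.0046]
```

```bash
python3 -m creep '0.02 -0.06 -0.2 0 0 0 1;0 0 -0.2 0 0 0 1;0 0 -0.1 0 0 0 1'; python3 -c "
from h import *
to(564.6,-26,113,136.5)
g=vision.grab_frame('side');cv2.imwrite('pics/s6.png',crop(g,265,130,345,205,8,''))
for X in [(564.6,-26,68),(564.6,-26,92),(564.6,-26,97)]: print(((proj(g,np.array(X))-[265,130]+.5)*8).round())
"
```

```text
time_s: 9.65
ee_pos: [564.3, -26.0, 113.5]
ee_rot: [-180.0, -0.1, 136.8]
force: [1.4, -0.0, -2.6]
gripper_width: 28.0
t 9.65 pos [564.3 -26.  113.5] rot [-1.7999e+02 -5.0000e-02  1.3675e+02] q6 -140.6 F [ 1.4 -0.  -2.6] w 28.0
d cm [ 0.03   0.005 -0.052] rv [-0.0005 -0.0007 -0.0044]
[245. 374.]
[244. 329.]
[243. 319.]
```

View pics/s6.png

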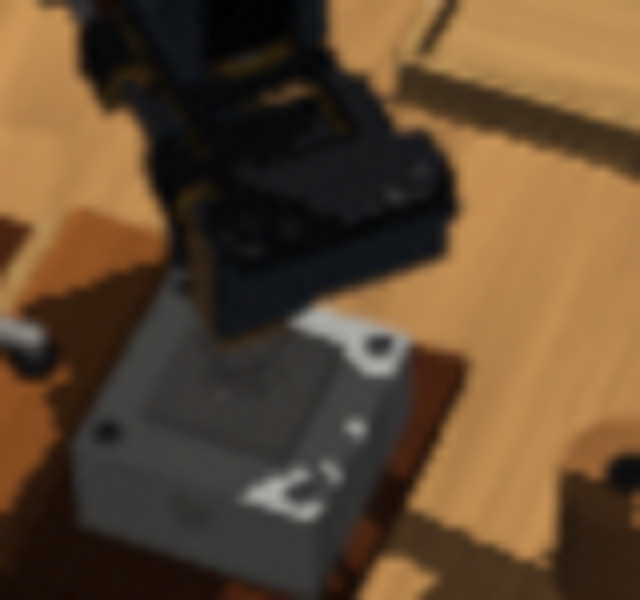

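The picture is dark, but the collar shows near (245,370), where the plug's axis projects. I'll go on by feel in small steps.

```bash
python3 -m creep '0.02 0 -0.15 0 0 0 1;0 0 -0.15 0 0 0 1'; python3 -c "
from h import *
to(564.6,-26,100,136.5)"; python3 -m creep '0.02 0 -0.15 0 0 0 1;0 0 -0.15 0 0 0 1'; python3 -c "
from h import *
to(564.6,-26,100,136.5)"
```

```text
time_s: 9.87
ee_pos: [564.8, -26.1, 110.6]
ee_rot: [180.0, -0.0, 136.7]
force: [-0.5, 0.8, -2.5]
gripper_width: 28.1
t 9.87 pos [564.8 -26.1 110.6] rot [ 1.7998e+02 -2.0000e-02  1.3674e+02] q6 -140.6 F [-0.5  0.8 -2.5] w 28.1
d cm [-0.023  0.014 -1.062] rv [-0.0005  0.0001 -0.0042]
time_s: 10.03
ee_pos: [565.3, -26.2, 107.6]
ee_rot: [179.9, 0.0, 136.7]
force: [-0.5, -0.4, -1.9]
gripper_width: 27.5
t 10.03 pos [565.3 -26.2 107.6] rot [1.7995e+02 2.0000e-02 1.3674e+02] q6 -140.6 F [-0.5 -0.4 -1.9] w 27.5
d cm [-0.071  0.015 -0.764] rv [-0.0004  0.0009 -0.0042]
```

Tip is 6 mm below the face with no contact force, so the pilot is in the hole.

```bash
python3 -m creep '-0.03 0 -0.15 0 0 0 1;-0.02 0 -0.15 0 0 0 1;-0.01 0 -0.12 0 0 0 1'; python3 -c "
from h import *
to(564.6,-26,100,136.5)"; python3 -m creep '0 0 -0.12 0 0 0 1;0 0 -0.1 0 0 0 1'; python3 -c "
from h import *
to(564.6,-26,100,136.5)"
```

```text
time_s: 10.28
ee_pos: [564.8, -26.2, 103.1]
ee_rot: [179.9, 0.0, 136.7]
force: [-0.4, -0.7, -1.8]
gripper_width: 27.9
t 10.28 pos [564.8 -26.2 103.1] rot [1.7994e+02 3.0000e-02 1.3674e+02] q6 -140.6 F [-0.4 -0.7 -1.8] w 27.9
d cm [-0.016  0.017 -0.31 ] rv [-0.0004  0.0012 -0.0042]
time_s: 10.45
ee_pos: [564.7, -26.1, 100.6]
ee_rot: [179.9, 0.0, 136.7]
force: [1.2, 0.4, -1.9]
gripper_width: 27.8
t 10.45 pos [564.7 -26.1 100.6] rot [1.7994e+02 3.0000e-02 1.3674e+02] q6 -140.6 F [ 1.2  0.4 -1.9] w 27.8
d cm [-0.006  0.014 -0.062] rv [-0.0004  0.001  -0.0042]
```

```bash
for i in 1 2 3; do python3 -m creep '0 0 -0.1 0 0 0 1;0 0 -0.1 0 0 0 1'|egrep 'pos|force'; done
```

```text
ee_pos: [564.8, -26.2, 99.2]
force: [-3.2, 0.0, 9.0]
ee_pos: [564.8, -26.2, 99.4]
force: [-1.9, 0.2, 3.8]
ee_pos: [564.7, -26.2, 99.3]
force: [-2.1, 0.7, 5.1]
```

Thread on thread at TCP z 99.3 (shoulder about 9.5 mm up), so I expect to need about 190°. I'll turn clockwise with a light push.

```bash
for i in 1 2; do python3 -m creep '0 0 -0.1 0 0 -0.1 1;0 0 -0.1 0 0 -0.1 1;0 0 -0.1 0 0 -0.1 1'|egrep 'pos|force|rot'; done;  python3 -c "
from h import *
to(564.7,-26.1,78,136.5)
print(monitor.state()['torque'].round(2))"
```

```text
ee_pos: [565.3, -25.4, 98.4]
ee_rot: [179.7, 0.1, 118.9]
force: [-3.1, -0.6, 6.1]
ee_pos: [564.7, -24.6, 97.9]
ee_rot: [179.7, 0.1, 100.8]
force: [-2.7, -0.4, 6.9]
t 11.45 pos [564.7 -24.6  97.9] rot [1.7970e+02 6.0000e-02 1.0078e+02] q6 -104.5 F [-2.7 -0.4  6.9] w 27.4
d cm [ 1.000e-03 -1.500e-01 -1.989e+00] rv [-0.0017  0.0052  0.6235]
[ 0.18  0.5  -0.03]
```

```bash
for i in 1 2; do python3 -m creep '0 -0.03 -0.1 0 0 -0.1 1;0 -0.03 -0.1 0 0 -0.1 1;0 -0.03 -0.1 0 0 -0.1 1'|egrep 'pos|force|rot'; done;  python3 -c "
from h import *
to(564.7,-26.1,78,136.5)
print(monitor.state()['torque'].round(2))"
```

```text
ee_pos: [564.6, -24.8, 97.0]
ee_rot: [179.6, -0.0, 82.7]
force: [-2.4, 1.3, 3.9]
ee_pos: [564.7, -24.8, 96.1]
ee_rot: [179.6, -0.1, 64.6]
force: [-2.5, 0.2, 3.9]
t 11.95 pos [564.7 -24.8  96.1] rot [ 1.7957e+02 -1.5000e-01  6.4580e+01] q6 -68.2 F [-2.5  0.2  3.9] w 28.3
d cm [-0.005 -0.132 -1.812] rv [-0.0042  0.0074  1.2553]
[0.32 0.34 0.04]
```

```bash
for i in 1 2 3; do python3 -m creep '0 -0.02 -0.09 -0.001 0.001 -0.1 1;0 -0.02 -0.09 -0.001 0.001 -0.1 1;0 -0.02 -0.09 0 0.001 -0.1 1'|egrep 'pos|force|rot'; done;  python3 -c "
from h import *
to(564.7,-26.1,78,136.5)
print(monitor.state()['torque'].round(2))"
```

```text
ee_pos: [564.8, -24.6, 95.3]
ee_rot: [179.6, -0.1, 46.5]
force: [-2.1, 0.3, 3.7]
ee_pos: [564.8, -24.5, 94.4]
ee_rot: [179.7, 0.1, 28.4]
force: [-3.2, 0.1, 4.5]
ee_pos: [564.8, -24.5, 93.5]
ee_rot: [179.6, 0.2, 10.3]
force: [-1.1, 0.6, 4.4]
t 12.7 pos [564.8 -24.5  93.5] rot [179.65   0.2   10.31] q6 -13.5 F [-1.1  0.6  4.4] w 27.8
d cm [-0.013 -0.161 -1.552] rv [0.0064 0.0061 2.2025]
[ 0.1   0.22 -0.02]
```

```bash
for i in 1 2 3; do python3 -m creep '0 0 -0.09 0.001 0.001 -0.1 1;0 0 -0.09 0.001 0.001 -0.1 1;0 0 -0.09 0 0.001 -0.1 1'|egrep 'pos|force|rot'; python3 -c "
from h import *
print(monitor.state()['torque'].round(2))"; done
```

```text
ee_pos: [564.7, -24.5, 92.6]
ee_rot: [179.7, 0.3, -7.7]
force: [-2.6, -0.4, 4.5]
[0.02 0.31 0.03]
ee_pos: [564.7, -24.7, 91.7]
ee_rot: [179.8, 0.5, -25.8]
force: [-2.6, 1.3, 4.4]
[0.03 0.36 0.05]
ee_pos: [564.7, -24.8, 90.7]
ee_rot: [179.8, 0.6, -43.8]
force: [-1.7, 0.5, 3.8]
[-0.01  0.38 -0.01]
```

Still sinking at 18 mm a turn, with about 1 mm left. I'll use smaller turns and check after each one.

```bash
for i in 1 2 3 4; do python3 -m creep '0 0 -0.07 0 -0.002 -0.06 1;0 0 -0.07 0 -0.002 -0.06 1'|egrep 'pos|force|rot'; python3 -c "
from h import *
print(monitor.state()['torque'].round(2))"; done
```

```text
ee_pos: [564.6, -24.9, 90.3]
ee_rot: [180.0, 0.5, -51.2]
force: [-3.2, 0.2, 4.2]
[ 0.01  0.37 -0.02]
ee_pos: [564.5, -24.9, 89.9]
ee_rot: [-179.8, 0.3, -58.4]
force: [-1.8, -0.1, 4.8]
[-0.02  0.29  0.02]
ee_pos: [565.2, -25.4, 89.9]
ee_rot: [-179.5, 0.1, -65.6]
force: [-1.4, -0.6, 4.7]
[-0.19  0.41 -0.02]
ee_pos: [565.1, -25.6, 89.9]
ee_rot: [-179.3, -0.0, -72.8]
force: [-1.6, 2.0, 5.1]
[0.16 0.82 0.2 ]
```

```bash
python3 -m creep '0 0 0 0 0 0 1;0 0 0 0 0 0 1' 45; python3 -c "
from h import *
to(564.7,-25,89.8,-72)
print(monitor.state()['torque'].round(2))
g=vision.grab_frame('side');cv2.imwrite('pics/s7.png',np.clip(crop(g,265,130,345,205,8,'').astype(float)*1.8,0,255).astype(np.uint8))
"
```

```text
time_s: 14.28
ee_pos: [565.0, -25.5, 89.9]
ee_rot: [-179.2, -0.0, -72.8]
force: [0.1, 0.0, 0.4]
gripper_width: 27.6
t 14.28 pos [565.  -25.5  89.9] rot [-1.7925e+02 -5.0000e-02 -7.2780e+01] q6 68.7 F [0.1 0.  0.4] w 27.6
d cm [-0.03   0.051 -0.014] rv [-0.0032  0.0127  0.0135]
[-0.04  0.21 -0.03]
```

View pics/s7.png

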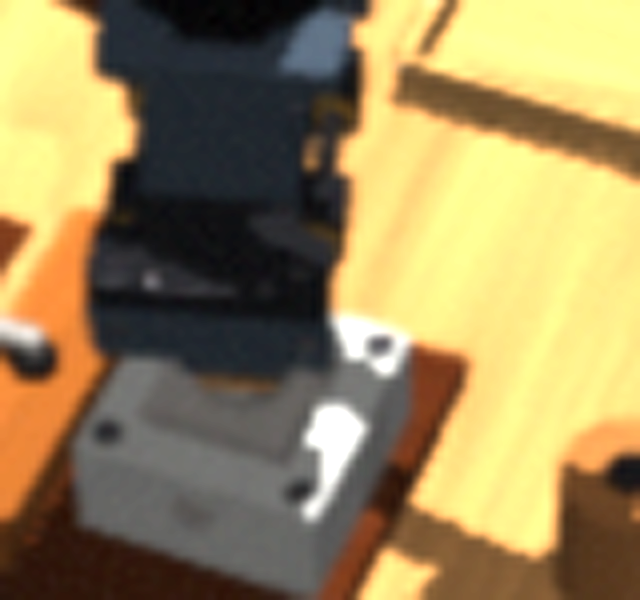

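It's seated: the sinking stopped at z 89.9 as predicted and the torque has relaxed. I'll draw it up gently.

```bash
for i in 1 2 3; do python3 -m creep '0 0 0.2 0 0.002 0 1;0 0 0.25 0 0.002 0 1' 50|egrep 'pos|force|rot|width'; done; python3 -c "
from h import *
to(564.7,-25,89.8,-72.8);print(monitor.state()['torque'].round(2))"
```

```text
ee_pos: [564.1, -25.5, 91.9]
ee_rot: [-179.6, 0.1, -72.7]
force: [3.2, -0.9, -11.4]
gripper_width: 28.0
ee_pos: [564.1, -25.7, 93.8]
ee_rot: [-180.0, 0.2, -72.6]
force: [3.4, 0.1, -14.4]
gripper_width: 28.1
ee_pos: [564.1, -25.7, 96.5]
ee_rot: [179.7, 0.3, -72.6]
force: [3.4, -0.6, -15.6]
gripper_width: 27.6
t 14.83 pos [564.1 -25.7  96.5] rot [179.72   0.29 -72.64] q6 68.7 F [  3.4  -0.6 -15.6] w 27.6
d cm [ 0.055  0.068 -0.674] rv [-0.0033 -0.0062 -0.0028]
[-0.12 -0.82 -0.08]
```

```bash
for i in 1 2 3; do python3 -m creep '0.02 0.02 0.25 -0.001 -0.002 0 1;0.02 0.02 0.3 -0.001 -0.002 0 1;0 0 0.3 0 0 0 1' 50|egrep 'pos|force|rot|width'; done; python3 -c "
from h import *
to(564.7,-25,89.8,-72.8);print(monitor.state()['torque'].round(2))
g=vision.grab_frame('side');cv2.imwrite('pics/s8.png',np.clip(crop(g,265,130,345,205,8,'').astype(float)*1.6,0,255).astype(np.uint8))"
```

```text
ee_pos: [564.1, -25.3, 105.7]
ee_rot: [179.8, 0.1, -72.6]
force: [-0.2, 0.0, -4.8]
gripper_width: 27.9
ee_pos: [564.2, -25.1, 118.1]
ee_rot: [-180.0, -0.1, -72.6]
force: [-0.8, 0.7, -5.1]
gripper_width: 27.5
ee_pos: [564.5, -24.3, 129.3]
ee_rot: [-179.7, -0.3, -72.6]
force: [-0.0, 0.5, -5.3]
gripper_width: 27.7
t 15.58 pos [564.5 -24.3 129.3] rot [-179.65   -0.31  -72.62] q6 69.2 F [-0.   0.5 -5.3] w 27.7
d cm [ 0.024 -0.073 -3.95 ] rv [ 0.0034  0.0074 -0.0032]
[ 0.05  0.02 -0.03]
```

View pics/s8.png

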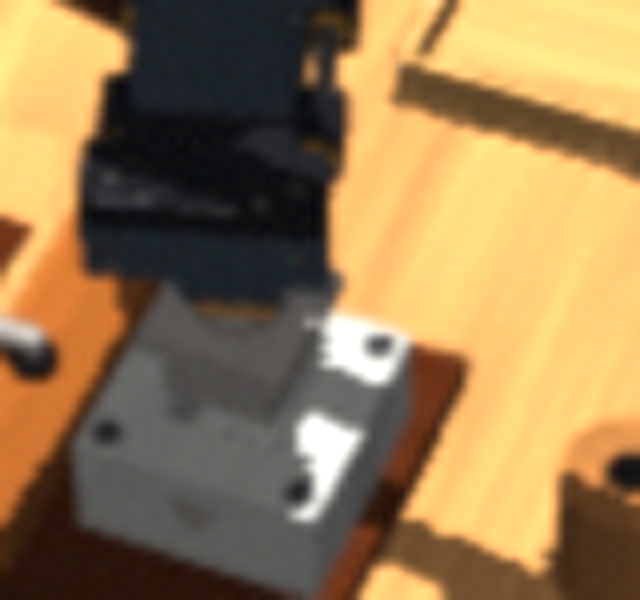

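The plug is out and hanging seated on the puller, with a 5 N load. I'll lift a little more and go smoothly to the tray.

```bash
python3 -m creep '0 0 0.6 0.002 0.003 0 1;0 -0.1 0.6 0.002 0.003 0 1;-0.1 -0.4 0.3 0 0 0 1;-0.2 -0.8 0 0 0 0 1;-0.3 -1.2 0 0 0 0 1;-0.4 -1.6 0 0 0 0 1;-0.4 -1.8 0 0 0 0 1;-0.4 -1.8 0 0 0 0 1;-0.4 -1.8 0 0 0 0 1;-0.4 -1.8 0 0 0 0 1;-0.4 -1.8 0 0 0 0 1;-0.4 -1.8 0 0 0 0 1' 50; python3 -c "
from h import *
to(500.5,-295,140,-72.6)"
```

```text
time_s: 16.63
ee_pos: [525.4, -184.3, 145.7]
ee_rot: [179.9, 0.0, -72.4]
force: [0.2, -0.7, -4.6]
gripper_width: 27.7
t 16.63 pos [ 525.4 -184.3  145.7] rot [ 1.7992e+02  3.0000e-02 -7.2420e+01] q6 51.9 F [ 0.2 -0.7 -4.6] w 27.7
d cm [ -2.488 -11.065  -0.571] rv [-0.0001 -0.0015 -0.0031]
```

```bash
python3 -m creep '-0.4 -1.8 0 0 0 0 1;-0.4 -1.8 0 0 0 0 1;-0.4 -1.7 0 0 0 0 1;-0.3 -1.4 0 0 0 0 1;-0.3 -1.1 0 0 0 0 1;-0.2 -0.8 0 0 0 0 1;-0.1 -0.4 0 0 0 0 1;0 -0.2 0 0 0 0 1;0 0 0 0 0 0 1' 50; python3 -c "
from h import *
to(500.5,-295,140,-72.6)
g=vision.grab_frame('side');cv2.imwrite('pics/s9.png',np.clip(crop(g,290,60,410,165,6,'').astype(float)*1.6,0,255).astype(np.uint8))"
```

```text
time_s: 17.38
ee_pos: [495.1, -291.6, 143.5]
ee_rot: [179.6, 0.1, -73.0]
force: [0.6, -0.1, -4.7]
gripper_width: 27.8
t 17.38 pos [ 495.1 -291.6  143.5] rot [ 1.7956e+02  8.0000e-02 -7.2970e+01] q6 41.6 F [ 0.6 -0.1 -4.7] w 27.8
d cm [ 0.541 -0.336 -0.351] rv [ 0.0009 -0.0078  0.0065]
```

View pics/s9.png

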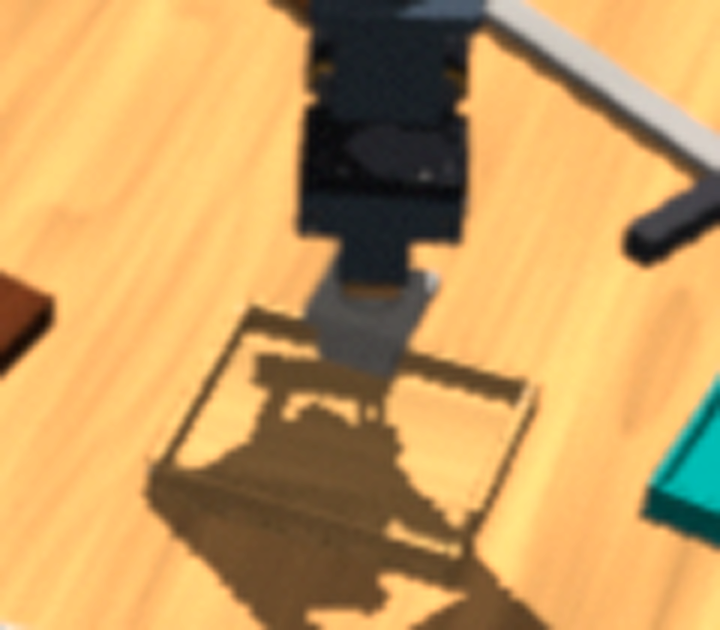

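The plug hangs square under the collar at about (365,325), above the tray. I'll lower it; contact is expected at TCP z about 62.

```bash
python3 -m creep '0.3 -0.2 -0.5 0 -0.004 0 1;0.2 -0.1 -0.8 0 -0.003 0 1;0 0 -1 0 0 0 1;0 0 -1 0 0 0 1;0 0 -1 0 0 0 1;0 0 -0.8 0 0 0 1;0 0 -0.6 0 0 0 1;0 0 -0.3 0 0 0 1' 50; python3 -c "
from h import *
to(500.5,-295,62,-72.6)"
```

```text
time_s: 18.1
ee_pos: [501.1, -290.7, 76.3]
ee_rot: [179.9, 0.1, -72.7]
force: [-0.8, 0.2, -5.7]
gripper_width: 28.1
t 18.1 pos [ 501.1 -290.7   76.3] rot [ 1.7993e+02  1.2000e-01 -7.2690e+01] q6 41.4 F [-0.8  0.2 -5.7] w 28.1
d cm [-0.056 -0.43  -1.432] rv [-0.0016 -0.0019  0.0016]
```

```bash
python3 -m creep '0 -0.1 -0.3 -0.001 -0.002 0 1;0 -0.1 -0.25 0 0 0 1;0 0 -0.2 0 0 0 1;0 0 -0.15 0 0 0 1'; for i in 1 2 3; do python3 -m creep '0 0 -0.1 0 0 0 1;0 0 -0.1 0 0 0 1'|egrep 'pos|rot|force'; done
```

```text
time_s: 18.43
ee_pos: [501.1, -292.9, 65.7]
ee_rot: [180.0, 0.1, -72.7]
force: [0.1, -0.1, -4.7]
gripper_width: 27.7
ee_pos: [501.4, -293.3, 64.0]
ee_rot: [-180.0, 0.0, -72.7]
force: [0.1, -0.4, -4.1]
ee_pos: [501.9, -293.5, 62.5]
ee_rot: [-179.9, -0.1, -72.7]
force: [0.4, 0.9, -2.8]
ee_pos: [502.4, -293.6, 61.8]
ee_rot: [-179.8, -0.1, -72.7]
force: [-2.5, 2.1, 7.5]
```

It touched down at exactly the predicted height, so the puller is still seated in the plug. I'll open the fingers.

```bash
python3 -m creep '0 0 0 0 0 0 1;0 0 0 0 0 0 1' 5|egrep 'pos|force'; python3 -m creep '0 0 0 0 0 0 0.4;0 0 0 0 0 0 0.2;0 0 0 0 0 0 0;0 0 0 0 0 0 -0.3;0 0 0 0 0 0 -0.5;0 0 0 0 0 0 -0.8' 5; python3 -c "
from h import *
to(502,-293.6,200,-72.6)"
```

```text
ee_pos: [502.5, -293.8, 62.2]
force: [0.7, 0.4, -4.1]
time_s: 19.6
ee_pos: [504.7, -295.3, 64.1]
ee_rot: [-179.6, -0.4, -72.7]
force: [-0.6, -0.9, -0.7]
gripper_width: 58.4
t 19.6 pos [ 504.7 -295.3   64.1] rot [-179.56   -0.44  -72.71] q6 41.2 F [-0.6 -0.9 -0.7] w 58.4
d cm [-0.266  0.166 13.591] rv [0.0051 0.0096 0.0018]
```

```bash
python3 -m creep '-0.1 0.08 0 0.002 0.005 0 -1;-0.1 0.05 0 0.002 0.004 0 -1;-0.05 0 0 0 0 0 -1;0 0 0 0 0 0 -1;0 0 1 0 0 0 -1;0 0 1.5 0 0 0 -1;0 0 2 0 0 0 -1;0 0 2.5 0 0 0 -1;0 0 2.5 0 0 0 -1;0 0 2.5 0 0 0 -1;0 0 2.5 0 0 0 -1;0 0 1 0 0 0 -1' ;python3 -m creep '-1 2 0.5 0 0 0 -1;-1 3 0.5 0 0 0 -1;-1 3.5 0.5 0 0 0 -1;-1 3.5 0 0 0 0 -1;-1 3.5 0 0 0 0 -1;-1 3 0 0 0 0 -1;0 1 0 0 0 0 -1;0 0 0 0 0 0 -1'
python3 - <<'E'
from h import *
fs=vision.grab_frame('side');ft=vision.grab_frame('top')
cv2.imwrite('pics/sA.png',crop(fs,180,60,440,330,2,''))
cv2.imwrite('pics/sB.png',crop(fs,305,80,395,165,7,''))
cv2.imwrite('pics/tB.png',crop(ft,380,150,470,240,6,''))
E
```

```text
time_s: 20.6
ee_pos: [498.8, -291.9, 227.5]
ee_rot: [179.7, 0.2, -72.7]
force: [0.4, -0.1, 0.1]
gripper_width: 91.4
time_s: 21.27
ee_pos: [437.1, -92.8, 254.3]
ee_rot: [-179.4, -0.5, -73.0]
force: [-0.3, -0.4, 0.6]
gripper_width: 91.1
```

View pics/sB.png

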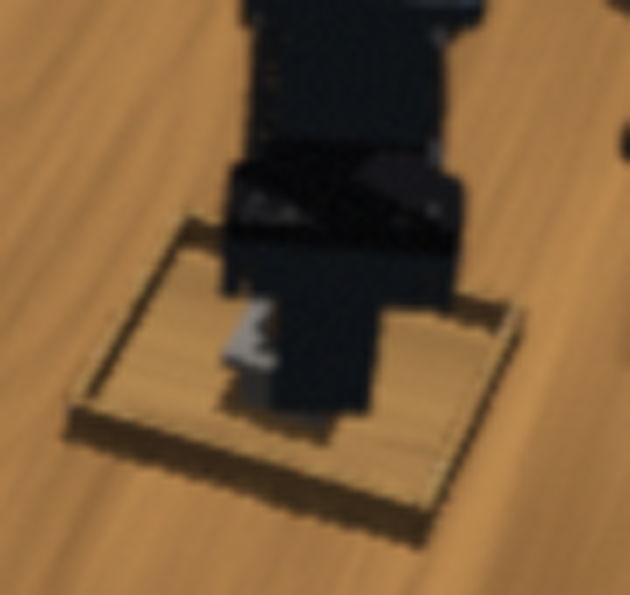

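View pics/tB.png

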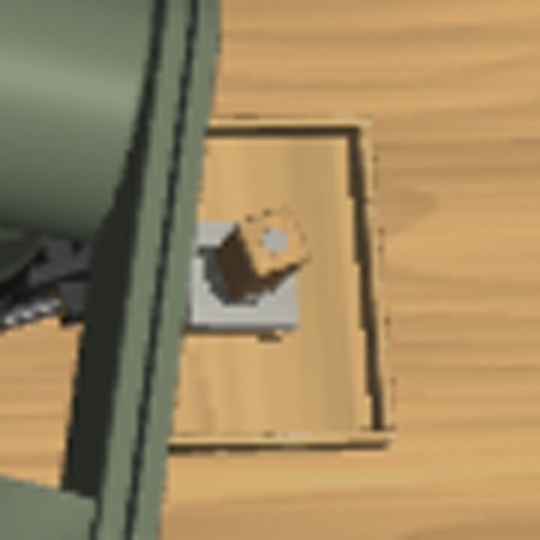

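View pics/sA.png

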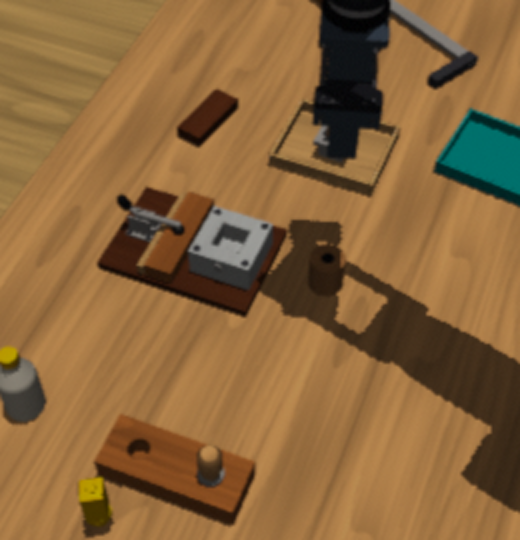

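The puller stands upright in the plug on the tray floor, at about (270,245) in the top crop, and the socket is empty. The gripper hides it in the side view, so I'll move away for a clear look.

```bash
python3 -m creep '0 3 0 0 0 0 -1;0 3 0 0 0 0 -1;0 3 0 0 0 0 -1;0 3 0 0 0 0 -1;0 3 0 0 0 0 -1;0 2 0 0 0 0 -1;0 0 0 0 0 0 -1;0 0 0 0 0 0 -1'
python3 - <<'E'
from h import *
fs=vision.grab_frame('side');ft=vision.grab_frame('top')
cv2.imwrite('pics/sC.png',crop(fs,310,85,390,160,8,''))
cv2.imwrite('pics/tC.png',crop(ft,380,150,470,240,6,''))
print(monitor.state()["ee_pos"],abs(monitor.state()["qvel"]).max())
E
```

```text
time_s: 22.03
ee_pos: [446.2, 70.6, 254.1]
ee_rot: [-179.4, -1.0, -74.1]
force: [-0.1, -0.9, -0.3]
gripper_width: 91.5
[445.96511213  69.96423352 254.02852943] 0.7131876338807411
```

View pics/sC.png

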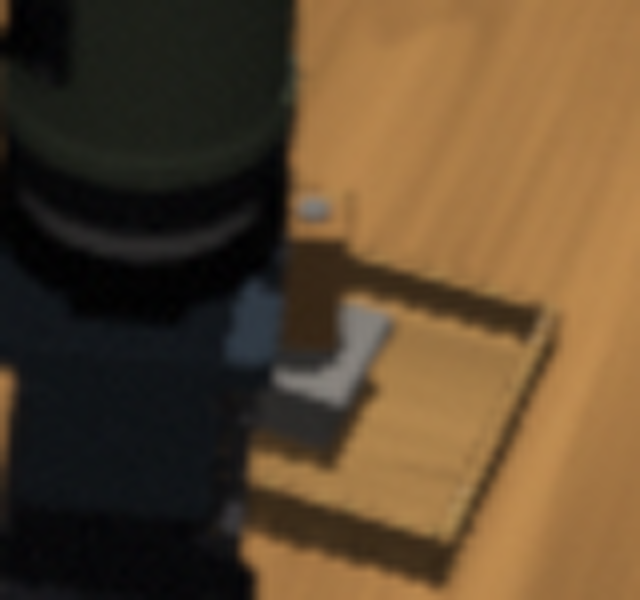

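View pics/tC.png

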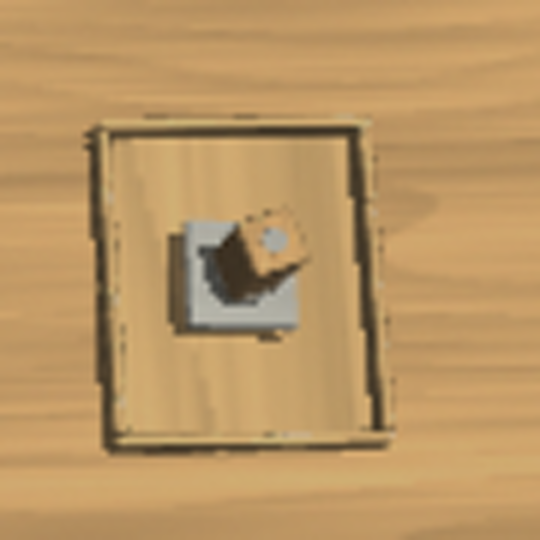

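Run:
```python
from h import *
fs=vision.grab_frame('side');ft=vision.grab_frame('top')
s=lambda x,y:((x+.5)/8-.5+310,(y+.5)/8-.5+85); t=lambda x,y:((x+.5)/6-.5+380,(y+.5)/6-.5+150)
print("handle top",tri(fs,ft,s(314,210),t(273,240)).round(1),"expected z 106")
print("flange corners z40",[atz(ft,t(*p),40).round(1).tolist() for p in [(187,222),(297,325),(187,325)]])
```

```text
handle top [ 502.9 -293.9  106.2] expected z 106
flange corners z40 [[528.7, -268.3], [474.4, -319.2], [475.9, -264.4]]
```

```bash
python3 -c "
from workcell import job
print(job.job_done())"
```

```text
the job is handed in; nothing more can be done
None
```

The job is done and handed in at about 22 s; no verdict was reported. The plug stands upright in the plywood tray with the puller still screwed in.

**What I did**
- **Screwing in:** I gripped the puller and lowered it into the plug until the threads met, with the shoulder about 9.5 mm above the face. I then turned it clockwise about 200° with a 4–7 N push. It sank at close to 18 mm a turn and stopped at the predicted seated height.
- **Drawing out:** The plug slid up out of its socket at a pull of about 15 N.
- **Setting down:** I carried it to the tray and let go only once it was on the floor.

**Last checks**
- **Height:** The handle top measured z 106.2 mm against 106 expected, so the shoulder is still seated on the plug.
- **Position:** The handle top is within about 1.5 mm of the flange centre, so the puller is upright and in line. The plug is within a few millimetres of the tray's centre.
- **Robot and other things:** The arm is clear. In the last overview picture the drift, roll, bottle, offcut and yellow look-alike looked undisturbed, judged by eye only.

**What was less certain**
- The side view was dark and the top view was blocked during the screwing, so I judged seating by height and force.
- I turned about 14° past the point where it stopped sinking, and the wrist torque briefly read 0.2 N m. I stopped there and let it relax. I had no direct reading of the force between puller and plug.
- In the pictures after release the gripper partly hid the puller from the side camera, so that view of it was incomplete.

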